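# Close the refilled biscuit box and set its month dial

## Task

The biscuit box has just been refilled: put its lid on squarely and fully home, with the lid's little window on the front side of the box (towards the robot). Set the best-before dial on the lid to month 9: it is locked against accidental turning, so push its knob gently down while you turn it, then let it spring back up and lock with the 9 in the middle of the window. Never force the lid or the dial, and leave the box and the things around it where they stand.

Things in the scene. Friction and masses are not known exactly. Their poses are not given: they have to be found in the camera images.
- box: Open cream biscuit box, full of biscuits: 112 x 112 mm, 100 mm tall, walls 3 mm, so its square mouth is 106 x 106 mm. It stands loose on the serving board (about 0.85 kg). Origin at the centre of its underside, z up; its front faces its own -x (towards the robot, turned by up to 0.4 rad); rim at z = 100 mm.
- lid: Loose lid (0.28 kg with dial), plug down on the worktop at the start: wooden deck 116 x 116 x 4 mm on a square white plug 103.6 x 103.6 mm, 18 mm deep, its lowest 7 mm tapered by 1 mm; 1.2 mm play all round in the mouth. Origin at the centre of the plug's underside, z up, deck top at z = 22 mm, window on the -x side. Fully home, the deck rests on the rim, the origin 82 mm above the box's origin.
- dial_top (a point): Centre of the top of the dial's black, fluted, round knob, on the upright dial axis through the lid's middle. The knob is 40 mm across and stands 32.5 mm above the deck (top 54.5 mm above the lid's origin when up; its side starts 1.5 mm above the deck). The lid can be lifted by it.
- dial: Knob with, under the deck, the number wheel. Up, it is locked to the lid at one of 12 stops 30 degrees apart (2 degrees play); turned so, it wrenches lid and box. Pushed 3 mm down its spring (5 N at first, 9.5 N there; hard stop at 4.5 mm, 12 N) it turns easily. Let go within 4 degrees of a stop it springs up, else it stays down (at the start too). Origin, when up, the lid's; 9 to its -x.
- month_9 (a point): Middle of the numeral 9 on the white number wheel, which turns and sinks with the knob: 36 mm from the axis, 17 mm above the lid's origin when up. The wheel shows 1 to 12; seen from above they grow counter-clockwise, so turning clockwise brings the next higher number. At the start it shows 4 to 7, or two of them half: the 9 lies 57 to 143 degrees counter-clockwise of the window.
- window (a point): The middle of the dark-framed window (18 x 17 mm) in the lid's deck, in the plane of the number wheel: 36 mm from the dial's axis on the lid's -x side, 17 mm above the lid's origin. The dial shows 9 when point month_9 lies here.
- mug: Dotted tea mug, 93 mm tall, at the left; leave it alone.
- teaspoon: Teaspoon, 132 mm long, lying by the mug; leave it alone.
- pepper_mill: Dark pepper grinder, 55 mm across, 149 mm tall, at the right; leave it alone.
- salt_mill: White salt grinder, 55 mm across, 149 mm tall, at the right; leave it alone.
- board: Dark wooden serving board under the box, fixed, 150 mm (x) by 190 mm (y), lying flat on the worktop; its thickness differs from time to time, 8 to 16 mm. Origin on its axis 16 mm below its top face.

How it is judged (in metres and radians):
At the end, for the whole second after the job is handed in: The lid sits fully home in the box's mouth (origin at most 1.8 mm above its seat, within 6 mm of centre, level to 0.04 rad) with the window on the box's front side; the dial has sprung up and locked with the middle of the 9 within 3 mm of the middle of the window; box and lid stand still (horizontal distance between lid and box below 0.006 m and z of lid in the frame of box below 0.0838 m and x of window in the frame of box below -0.025 m and angle between the z axis of lid and the z axis of box, either way round below 0.04 rad and distance between month_9 and window below 0.003 m and angle between box's own z axis and vertical below 0.05 rad and linear speed of each of lid, box below 0.02 m/s); the robot touches nothing.
It fails at once if the lid is forced: more than 25 N between lid and box (the lid's 3 N included) (contact force between lid and box above 25 N).
It fails at once if the box is pushed more than 40 mm away or tipped (distance of box from where it was at the start of the episode above 0.04 m or angle between box's own z axis and vertical above 0.2 rad).
It fails at once if mug, teaspoon or a grinder is moved more than 20 mm (distance of any of mug, teaspoon, pepper_mill, salt_mill from where it was at the start of the episode above 0.02 m).
It also fails if it takes over 61 s, if anything falls off the work surface, if the arm or the gripper's body presses on something with over 40 N, if the wrist force passes 120 N, or if a joint passes its speed limit or range.

## Robot

A 6-joint arm with a two-finger parallel gripper is mounted at the origin on a cart in front of the work surface, level with it; the furniture and walls round the work are solid. World frame = base frame: x ahead of the robot, y to its left, z up, the work surface at z = 0. Lengths are in m, angles in degrees, forces in N, time in s.
With the tool pointing down it reaches from about 0.325 to 0.775 m from the base axis. Payload 9.3 kg.
Tool frame: the origin (TCP) lies at the very end of the fingers, on their centre line; the grasp point (between the pads) lies 19 mm behind it (grasp_offset is the distance from the TCP to the grasp point, in m); z points along the fingers, y is the direction in which the jaws open and shut (so a half turn about z gives the same grasp; the last joint's range is limited). The gripper opens to 85 mm and grips with 20 to 120 N. Pads are 22 mm wide; open, the fingers measure 114 mm over their backs; the gripper's body (76 mm by 85 mm) begins 54 mm behind the grasp point. The pads swing forward as they close: fully open they stand 13 mm farther back than shut.
Start: joints at [61.845, 14.817, 1.232, 76.415, 0, 81.257], TCP at [0.183, 0.519, 0.231] pointing down, gripper open.
Joint ranges: [-174.27, 174.27], [-52.1, 104.24], [-59.71, 78.15], [-110.17, 111.67], [-87.03, 83.33], [-180, 180]. Speed limits (degrees/s): [127.2, 127.2, 159.86, 180, 180, 180].

## Interface

Orientations are given as [roll, pitch, yaw] about the fixed x, y, z axes, in that order (R = Rz(yaw) Ry(pitch) Rx(roll)).
In Python, from workcell import * gives the robot as it stands.
- The arm moves only by the shell command python3 -m pendant 'ROWS' [OPENING] [FORCE]. ROWS is JSON, a list of rows, each a list of 4 numbers: the shift along the world's x, y, z in mm, then the turn about the world's z in rad. A call has exactly 8 rows; each row shifts and turns the commanded pose from where the row before left it; what a row does not reach is not made up. A row lasts 1/8 s, in which the tool goes at most 62.5 mm and 10.7 degrees, less where a joint would pass 70% of its speed; a pose out of reach is approached as far as the arm can. A call with a gripper value outside its range is refused whole. OPENING is the closure, from -1 (fully open) to 1 (shut), so that 0 is half open, set as the call begins (- or left out, the last holds). The fingers move at their own pace and stop on an object; FORCE is the grip in N (left out, the last holds). Time passes only in rows, so rows that do not move let the fingers close, or fill a call up. It gives the time, the measured TCP pose, the force and the opening at its end, in the units of the state.
- state(): the state, without advancing time (a new reading comes with each control period).
- camera(name): name is "scene" or "side" or "wrist"; returns a dict with "image" (384x512x3 uint8, red, green, blue), "fov_y" (degrees; the focal length in pixels is half the picture's height over the tangent of half this angle, whatever the lens; pixels are square), "cx", "cy" (the principal point, pixels), "eye" and "rotation" of the camera in the world; the wrist camera has in their place "hand_eye" (4x4, takes a point from camera to tool coordinates, whose origin is the TCP and whose axes are the flange's). Camera axes: x right, y down, z forward; pixel columns grow to the right and rows downward; lengths in m; the calibration is good to about 2 mm. A picture is of the moment at which its call begins: read the wrist's pose just before it. There is no depth.
- sign_off(): hands the job in, once; it reports no verdict.
The state is a dict: "time_s": time; "joints": joint angles; "qd": joint speeds; "joint_torque": joint torques, N m; "position": TCP position; "ee_rot": TCP orientation; "ft_force": force on the tool from outside, world axes, zero at the start; "torque": the same for the moment, N m; "finger_gap": opening from 0.0 (shut) to 1.0 (fully open).
Only numpy, scipy, OpenCV 4.12 (cv2) and the standard library are available. Lean on these libraries where they do the work, as an engineer would, in place of code of your own. Each camera call takes 0.05 s, during which the arm holds its last target.

## Working session

There is one attempt and no reset: what is moved stays moved. The work goes in short steps, Python scripts to look and compute and a shell command to move; the robot and the scene stay as the last step left them, time stands still between calls to the robot, and variables do not carry over. Pictures are saved under pics/ and viewed, and the job is handed in when it is done.

```bash
ls; mkdir -p pics; cat > h.py <<'E'
from workcell import *
import numpy as np, cv2
def save(c,n): cv2.imwrite('pics/'+n,c['image'][:,:,::-1])
def ray(c,u,v):
    f=192/np.tan(np.radians(c['fov_y'])/2)
    d=np.array([(u-c['cx'])/f,(v-c['cy'])/f,1.])
    return np.array(c['eye']),np.array(c['rotation'])@d
def onz(c,u,v,z):
    e,d=ray(c,u,v); return e+d*(z-e[2])/d[2]
def proj(c,p):
    f=192/np.tan(np.radians(c['fov_y'])/2)
    q=np.array(c['rotation']).T@(np.array(p)-np.array(c['eye'])); return np.array([c['cx']+f*q[0]/q[2],c['cy']+f*q[1]/q[2]])
E
python3 - <<'E'
from h import *
import pickle
s=state();print(s)
for n in ['scene','side','wrist']:
    c=camera(n); save(c,n+'0.png'); print(n,{k:v for k,v in c.items() if k!='image'})
    c['state']=s; pickle.dump(c,open(n+'0.pkl','wb'))
E
```

```text
pics
{'time_s': 0.0, 'joints': array([6.18447557e+01, 1.48503610e+01, 1.18960364e+00, 7.64147848e+01,
       2.11911529e-04, 8.12563307e+01]), 'qd': array([-0.04475223,  0.01771194,  0.02811483, -0.13031545,  0.01300388,
       -0.06929769]), 'joint_torque': array([ 9.87260501e-04, -5.55640483e+01,  3.44530106e+01,  1.37094277e-02,
       -1.46817765e-04,  1.30394332e-05]), 'position': array([0.18266794, 0.51848687, 0.2306689 ]), 'ee_rot': array([-1.79925368e+02, -1.16929223e-02,  1.60588417e+02]), 'ft_force': array([ 0.43659478, -0.65189136, -0.13967418]), 'torque': array([ 0.04122205,  0.00410096, -0.00139393]), 'finger_gap': 0.9986806991880701}
scene {'fov_y': 42.88587207790337, 'cx': 257.77925358509583, 'cy': 182.23790509005735, 'eye': array([-0.43199596,  1.19481118,  1.12845439]), 'rotation': array([-124.95930401,   -0.33789531, -143.25757089])}
side {'fov_y': 47.37276592752788, 'cx': 260.3170385480998, 'cy': 192.39552696558644, 'eye': array([ 0.1743413 , -0.93463661,  0.97458111]), 'rotation': array([-1.33333792e+02,  1.11187736e-01, -1.82978670e+01])}
wrist {'fov_y': 70.39270697644369, 'cx': 256.6311781865413, 'cy': 196.00870527816937, 'hand_eye': array([[-2.27102181e-04, -9.66267966e-01, -2.57538671e-01,
         6.52534391e-02],
       [ 9.99999927e-01, -1.40010902e-04, -3.56506128e-04,
         2.50239484e-04],
       [ 3.08422229e-04, -2.57538733e-01,  9.66267927e-01,
        -1.42851901e-01],
       [ 0.00000000e+00,  0.00000000e+00,  0.00000000e+00,
         1.00000000e+00]])}
```

View pics/scene0.png

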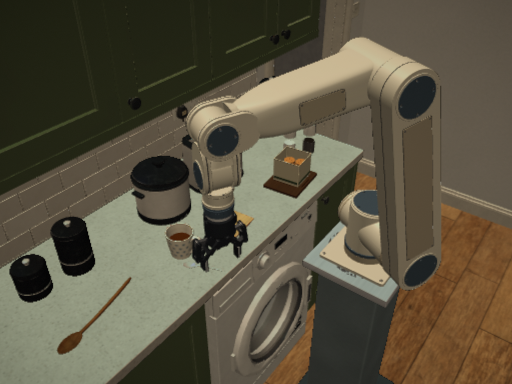

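View pics/side0.png

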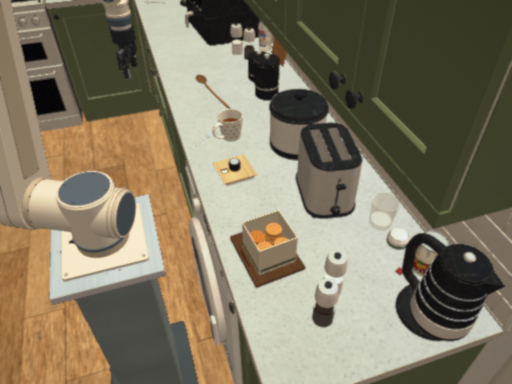

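View pics/wrist0.png

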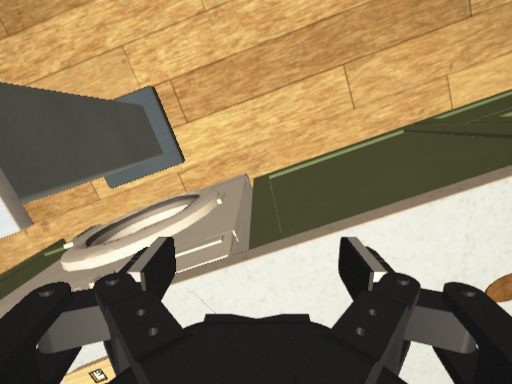

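```bash
cat >> h.py <<'E'
from scipy.spatial.transform import Rotation as Ro
def fix(c,s=None):
    if 'hand_eye' in c:
        R=Ro.from_euler('xyz',s['ee_rot'],degrees=True).as_matrix(); H=c['hand_eye']
        c['eye']=np.array(s['position'])+R@H[:3,3]; c['rotation']=R@H[:3,:3]
    else: c['rotation']=Ro.from_euler('xyz',c['rotation'],degrees=True).as_matrix()
    return c
def shot(name,f):
    s=state(); c=camera(name); save(c,f); return fix(c,s),s
E
python3 - <<'E'
from h import *
import pickle
c=fix(pickle.load(open('side0.pkl','rb')))
im=c['image'][:,:,::-1]
a=cv2.resize(im[140:200,200:270],None,fx=8,fy=8,interpolation=cv2.INTER_CUBIC)
b=cv2.resize(im[195:335,215:355],None,fx=4,fy=4,interpolation=cv2.INTER_CUBIC)
cv2.imwrite('pics/za.png',a);cv2.imwrite('pics/zb.png',b)
print(c['rotation'],'\n lid knob top',onz(c,234.5,160,.0545))
for p in [(235,168)]: print(onz(c,*p,.022))
for p in [(270,230)]: print(onz(c,*p,.112))
E
```

```text
[[ 0.94943538 -0.21679242  0.22709801]
 [-0.31395652 -0.65110569  0.69100845]
 [-0.00194059 -0.72736677 -0.68624617]] 
 lid knob top [0.4466577  0.16796094 0.0545    ]
[0.44622305 0.16530541 0.022     ]
[ 0.43869262 -0.21105784  0.112     ]
```

View pics/za.png

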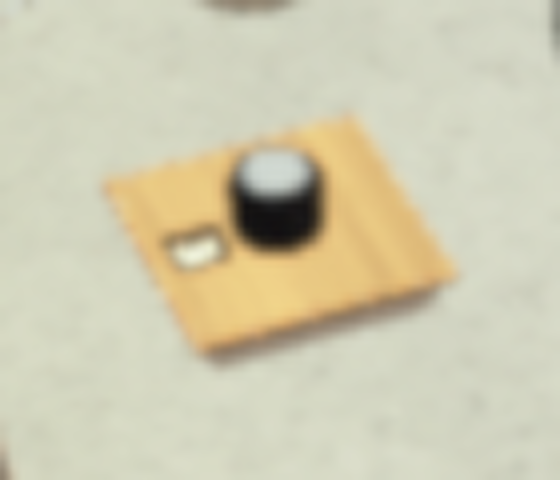

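View pics/zb.png

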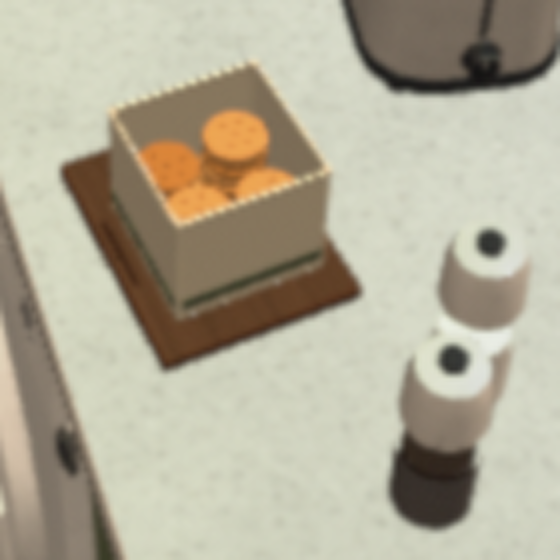

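```bash
python3 - <<'E'
from h import *
import pickle
c=fix(pickle.load(open('side0.pkl','rb')))
def q(ps,k,o,z):
    P=np.array([onz(c,(x+.5)/k-.5+o[0],(y+.5)/k-.5+o[1],z) for x,y in ps])[:,:2]
    L=np.linalg.norm(np.roll(P,-1,0)-P,axis=1); d=np.roll(P,-1,0)-P
    print('z',z,'centre',P.mean(0).round(4),'sides',(L*1000).round(1),'ang',np.degrees(np.arctan2(d[:,1],d[:,0])).round(1)); print(P.round(4).tolist())
q([(103,184),(350,115),(460,278),(200,352)],8,(200,140),.022)
q([(275,172)]*4,8,(200,140),.0545)
q([(197,250)]*4,8,(200,140),.017)
for z in (.108,.112,.116): q([(110,108),(256,63),(328,168),(180,222)],4,(215,195),z)
q([(62,165),(165,368),(360,293)],4,(215,195),.012)
E
```

```text
z 0.022 centre [0.4438 0.1647] sides [114.4 119.1 114.5 117.2] ang [   6.   -84.2 -174.9   95.8]
[[0.3809, 0.2174], [0.4947, 0.2294], [0.5068, 0.1109], [0.3927, 0.1008]]
z 0.0545 centre [0.4434 0.1632] sides [0. 0. 0. 0.] ang [0. 0. 0. 0.]
[[0.4434, 0.1632], [0.4434, 0.1632], [0.4434, 0.1632], [0.4434, 0.1632]]
z 0.017 centre [0.4091 0.1685] sides [0. 0. 0. 0.] ang [0. 0. 0. 0.]
[[0.4091, 0.1685], [0.4091, 0.1685], [0.4091, 0.1685], [0.4091, 0.1685]]
z 0.108 centre [ 0.4389 -0.2043] sides [108.2 105.2 106.3 109. ] ang [   4.6  -83.6 -173.4   97.4]
[[0.3786, -0.1555], [0.4864, -0.1468], [0.4982, -0.2514], [0.3926, -0.2637]]
z 0.112 centre [ 0.4377 -0.2077] sides [107.7 104.7 105.8 108.5] ang [   4.6  -83.6 -173.4   97.4]
[[0.3776, -0.1591], [0.485, -0.1504], [0.4967, -0.2545], [0.3916, -0.2668]]
z 0.116 centre [ 0.4365 -0.2111] sides [107.2 104.3 105.3 108. ] ang [   4.6  -83.6 -173.4   97.4]
[[0.3767, -0.1627], [0.4835, -0.1541], [0.4952, -0.2577], [0.3906, -0.2699]]
z 0.012 centre [ 0.4116 -0.2334] sides [190.5 144.7 237.1] ang [-84.8   6.2 132.8]
[[0.3521, -0.1122], [0.3694, -0.3019], [0.5132, -0.2862]]
```

```bash
python3 -m pendant '[[33,-44,-4,0.054],[33,-44,-4,0.054],[33,-44,-4,0.054],[33,-44,-4,0.054],[33,-44,-4,0.054],[32,-45,-4,0.054],[32,-45,-4,0.054],[32,-44,-3,0.056]]' -1 40
python3 - <<'E'
from h import *
import pickle
c,s=shot('wrist','w1.png');print(s['time_s'],s['position'],s['ee_rot']);c['s']=s;pickle.dump(c,open('w1.pkl','wb'))
c,s=shot('scene','s1.png')
E
```

```text
time_s: 1.15
position: [0.4445, 0.1631, 0.2001]
ee_rot: [180.0, -0.0, -174.4]
ft_force: [0.8, 0.1, 0.1]
finger_gap: 1.0
1.15 [0.44446982 0.16306764 0.20008981] [ 1.79995605e+02 -3.49876363e-03 -1.74446803e+02]
```

View pics/w1.png

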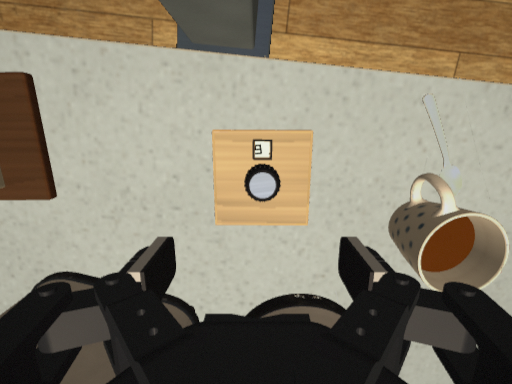

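View pics/s1.png

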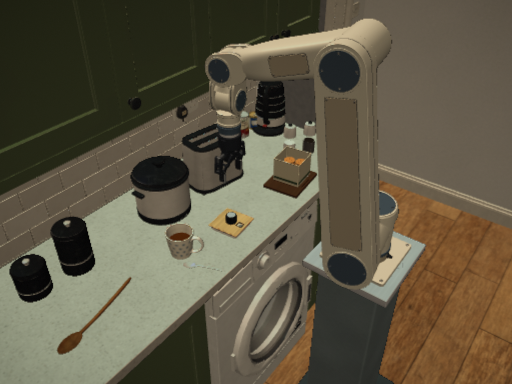

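```bash
python3 - <<'E'
from h import *
import pickle
c=pickle.load(open('w1.pkl','rb'))
im=c['image'][:,:,::-1]
a=cv2.resize(im[118:238,200:325],None,fx=5,fy=5,interpolation=cv2.INTER_CUBIC)
cv2.imwrite('pics/w1z.png',a)
b=cv2.resize(im[132:167,245:280],None,fx=12,fy=12,interpolation=cv2.INTER_CUBIC)
cv2.imwrite('pics/w1y.png',b)
# deck mask
hsv=cv2.cvtColor(im,cv2.COLOR_BGR2HSV)
m=cv2.inRange(hsv,(8,70,120),(28,255,255)); m[:118]=0;m[238:]=0;m[:,:200]=0;m[:,325:]=0
m=cv2.morphologyEx(m,cv2.MORPH_CLOSE,np.ones((5,5)))
ct=max(cv2.findContours(m,0,2)[0],key=cv2.contourArea)
r=cv2.minAreaRect(ct);bx=cv2.boxPoints(r);print(r,bx)
P=np.array([onz(c,*p,.022)[:2] for p in bx]);d=np.roll(P,-1,0)-P
print(P.mean(0),np.linalg.norm(d,axis=1),np.degrees(np.arctan2(d[:,1],d[:,0])))
g=cv2.cvtColor(im,cv2.COLOR_BGR2GRAY)
print('knob',onz(c,262.5,183.5,.0545),'win',onz(c,262.5,149.5,.017))
E
```

```text
((261.5437927246094, 177.19015502929688), (100.1657943725586, 95.53392028808594), 0.6585431694984436) [[210.91519 224.37834]
 [212.01321 128.85072]
 [312.1724  130.00197]
 [311.07437 225.52959]]
[0.44358423 0.16917015] [0.11658301 0.1147462  0.11677193 0.12578659] [-177.55246377   94.90025997    7.87066681  -85.16297994]
knob [0.44152607 0.16942565 0.0545    ] win [0.40859099 0.16683486 0.017     ]
```

View pics/w1z.png

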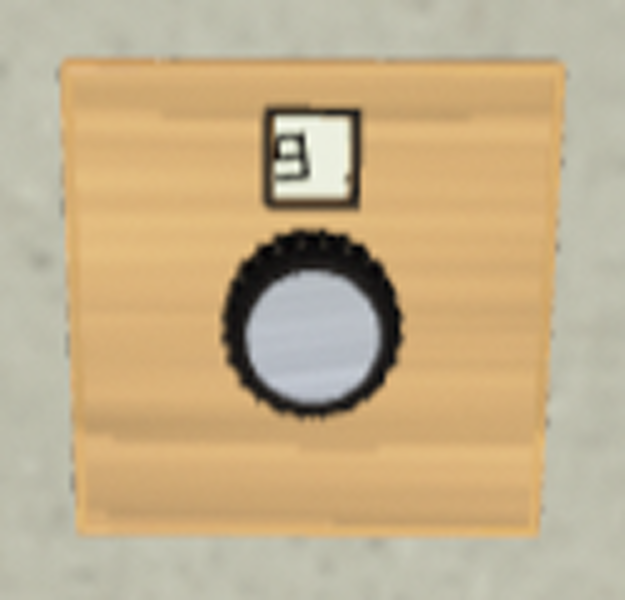

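View pics/w1y.png

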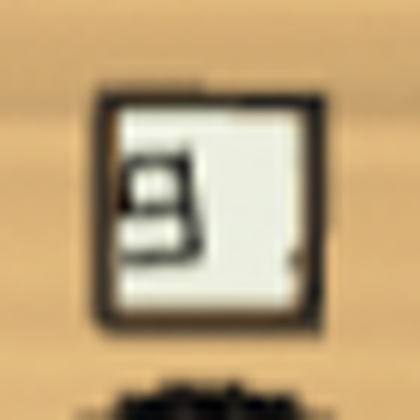

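```bash
python3 - <<'E'
from h import *
import pickle
c=pickle.load(open('w1.pkl','rb'))
def Z(p,k,o): return ((p[0]+.5)/k-.5+o[0],(p[1]+.5)/k-.5+o[1])
P=np.array([onz(c,*Z(p,5,(200,118)),.022)[:2] for p in [(62,60),(565,63),(540,533),(78,533)]]);d=np.roll(P,-1,0)-P
print(P.mean(0),np.linalg.norm(d,axis=1),np.degrees(np.arctan2(d[:,1],d[:,0])))
for z in(.0545,.0515):print('knob',onz(c,*Z((313,337),5,(200,118)),z))
w=onz(c,*Z((312,158),5,(200,118)),.022);print(w)
k=onz(c,*Z((313,337),5,(200,118)),.0515);d=w-k;print(np.hypot(*d[:2]),np.degrees(np.arctan2(d[1],d[0])))
print(proj(c,np.array(c['s']['position'])))
E
```

```text
[0.44331144 0.16949201] [0.11529307 0.11467684 0.11593945 0.11534478] [  95.20789179    5.43796652  -84.46163542 -174.883487  ]
knob [0.44321255 0.16927151 0.0545    ]
knob [0.44387395 0.16939904 0.0515    ]
[0.40785824 0.16606816 0.022     ]
0.03616941636357572 -174.71608754358525
[256.20410498 242.01612498]
```

```bash
python3 - <<'E'
from h import *
import pickle
c=fix(pickle.load(open('side0.pkl','rb')))
for p in [(302,200),(315,212),(272,148),(285,154),(216,137),(230,140)]: print(p,onz(c,*p,0.0))
E
python3 -m pendant '[[0,5,-15,0],[0,0,-20,0],[0,0,-20,0],[0,0,-20,0],[0,0,-20,0],[0,0,-5,0],[0,0,0,0],[0,0,0,0]]' -1 40
python3 - <<'E'
from h import *
import pickle
c,s=shot('wrist','w2.png');print(s['time_s'],s['position'],s['ee_rot']);c['s']=s;pickle.dump(c,open('w2.pkl','wb'))
E
```

```text
(302, 200) [ 0.61174952 -0.02874897  0.        ]
(315, 212) [ 0.62974873 -0.09078006  0.        ]
(272, 148) [6.10992985e-01 2.56584276e-01 1.11022302e-16]
(285, 154) [6.43453716e-01 2.08821985e-01 1.11022302e-16]
(216, 137) [0.43423606 0.38650345 0.        ]
(230, 140) [0.47903806 0.3517713  0.        ]
time_s: 2.25
position: [0.444, 0.1702, 0.1009]
ee_rot: [180.0, 0.1, -174.5]
ft_force: [-0.3, 0.5, 0.2]
finger_gap: 0.998
2.25 [0.44396137 0.1702016  0.10088381] [ 1.79990339e+02  5.86362870e-02 -1.74512250e+02]
```

View pics/w2.png

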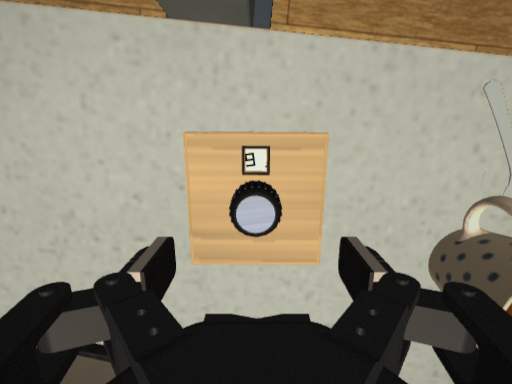

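```bash
python3 - <<'E'
from h import *
import pickle
c=pickle.load(open('w2.pkl','rb'))
im=c['image'][:,:,::-1]
b=cv2.resize(im[140:180,236:276],None,fx=14,fy=14,interpolation=cv2.INTER_CUBIC)
cv2.imwrite('pics/w2y.png',b)
for z in(.0545,.0515):print('knob',onz(c,256,215,z))
for p in [(236+100/14,150),(276,150)]: pass
E
```

```text
knob [0.44371959 0.16996554 0.0545    ]
knob [0.44474674 0.17005713 0.0515    ]
```

View pics/w2y.png

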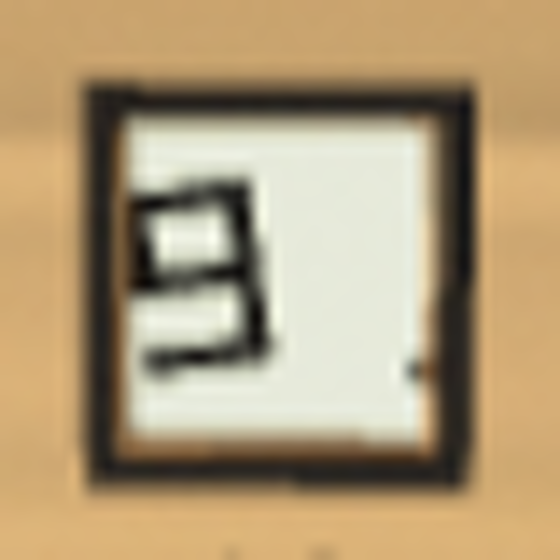

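```bash
python3 -m pendant '[[0,0,-15,0],[0,0,-15,0],[0,0,-15,0],[0,0,-15,0],[0,0,-10,0],[0,0,-3,0],[0,0,0,0],[0,0,0,0]]' -1 40
python3 -m pendant '[[0,0,0,0],[0,0,0,0],[0,0,0,0],[0,0,0,0],[0,0,0,0],[0,0,0,0],[0,0,0,0],[0,0,0,0]]' 1 40
python3 - <<'E'
from h import *
import pickle
c,s=shot('wrist','w3.png');print(s['time_s'],s['position'],s['ee_rot'],s['ft_force'],s['torque'],s['finger_gap']);c['s']=s;pickle.dump(c,open('w3.pkl','wb'))
E
```

```text
time_s: 3.3
position: [0.4441, 0.1698, 0.0277]
ee_rot: [180.0, 0.0, -174.5]
ft_force: [0.4, 0.1, -0.1]
finger_gap: 1.002
time_s: 4.3
position: [0.4439, 0.1696, 0.0275]
ee_rot: [-180.0, 0.0, -174.6]
ft_force: [-1.2, -2.0, 5.3]
finger_gap: 0.453
4.3 [0.44388782 0.16958805 0.02752802] [-1.79981656e+02  1.96324389e-02 -1.74552364e+02] [-1.22531989 -2.03838147  5.27457571] [-0.41945697  0.19888072  0.0140277 ] 0.45273285620001974
```

View pics/w3.png

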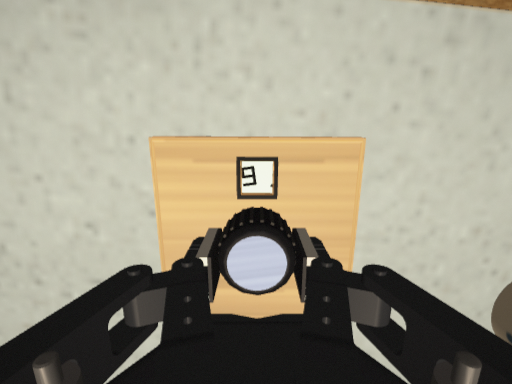

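```bash
python3 -m pendant '[[0,0,-0.5,0],[0,0,-0.5,0],[0,0,-0.5,0],[0,0,-0.5,0],[0,0,0,0],[0,0,0,0],[0,0,0,0],[0,0,0,0]]' - 40
python3 -c "
from h import *
s=state();print(s['ft_force'],s['torque'])"
```

```text
time_s: 5.35
position: [0.444, 0.1696, 0.0259]
ee_rot: [-180.0, 0.0, -174.6]
ft_force: [-4.2, -2.3, 10.3]
finger_gap: 0.453
[-4.15878519 -2.31336653 10.25383279] [-0.49470587  0.49201306 -0.03464273]
```

```bash
python3 -m pendant '[[0,0,0,-0.05],[0,0,0,-0.1],[0,0,0,-0.1],[0,0,0,-0.1],[0,0,0,-0.1],[0,0,0,-0.1],[0,0,0,-0.1],[0,0,0,-0.1]]' - 40
python3 - <<'E'
from h import *
s=state();print(s['ft_force'],s['torque'],s['joints'])
c,s=shot('wrist','w4.png')
E
```

```text
time_s: 6.35
position: [0.444, 0.1696, 0.0259]
ee_rot: [180.0, 0.0, 142.3]
ft_force: [-2.7, -2.8, 10.0]
finger_gap: 0.453
[-2.70496116 -2.76477568  9.95276065] [-0.46670055  0.51632077  0.00713726] [ 1.07916623e+01  1.67544294e+01 -2.90152243e+01  4.41866491e+01
 -2.36585111e-02  4.84995814e+01]
```

View pics/w4.png

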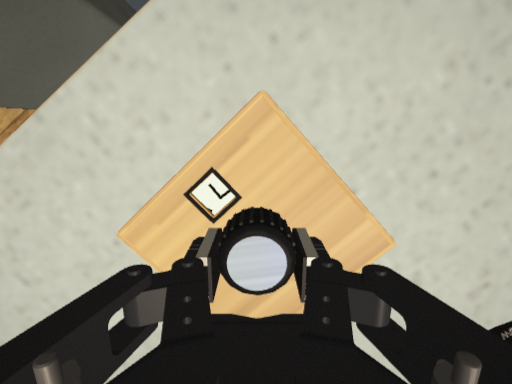

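```bash
python3 -m pendant '[[0,0,0,-0.1],[0,0,0,-0.13],[0,0,0,-0.13],[0,0,0,-0.13],[0,0,0,-0.13],[0,0,0,-0.13],[0,0,0,-0.13],[0,0,0,-0.077]]' - 40
python3 - <<'E'
from h import *
import pickle
s=state();print(s['ft_force'],s['torque'],s['joints'])
c,s=shot('wrist','w5.png')
b=cv2.resize(c['image'][130:330,130:330,::-1],None,fx=3,fy=3,interpolation=cv2.INTER_CUBIC)
cv2.imwrite('pics/w5z.png',b)
E
```

```text
time_s: 7.4
position: [0.444, 0.1697, 0.0259]
ee_rot: [179.9, 0.0, 87.5]
ft_force: [-2.1, -1.7, 11.3]
finger_gap: 0.453
[-2.13779123 -1.66017575 11.30120158] [-0.43799228  0.58474591  0.00871059] [ 1.07944041e+01  1.67562479e+01 -2.90103598e+01  4.41852515e+01
 -1.61572754e-02  1.03331494e+02]
```

View pics/w5z.png

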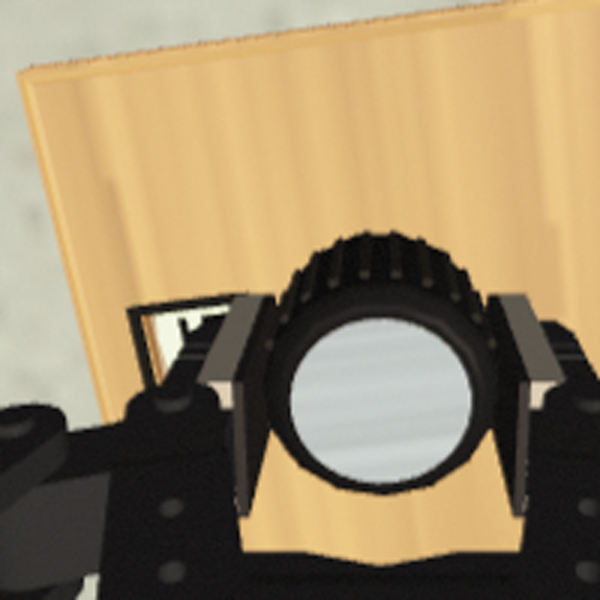

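```bash
python3 -m pendant '[[0,0,1,0],[0,0,1,0],[0,0,1,0],[0,0,0.5,0],[0,0,0,0],[0,0,0,0],[0,0,0,0],[0,0,0,0]]' - 40
python3 -m pendant '[[0,0,0,0],[0,0,0,0],[0,0,0,0],[0,0,0,0],[0,0,10,0],[0,0,15,0],[0,0,15,0],[0,0,15,0]]' -1 40
python3 -m pendant '[[0,0,0,0.17],[0,0,0,0.18],[0,0,0,0.18],[0,0,0,0.18],[0,0,0,0.18],[0,0,0,0.18],[0,0,0,0.18],[0,0,0,0.18]]' -1 40
python3 -m pendant '[[0,0,0,0.15],[0,0,0,0.13],[0,0,0,0],[0,0,0,0],[0,0,0,0],[0,0,0,0],[0,0,0,0],[0,0,0,0]]' -1 40
python3 - <<'E'
from h import *
import pickle
s=state();print(s['ft_force'],s['torque'],s['joints'])
c,s=shot('wrist','w6.png');c['s']=s;pickle.dump(c,open('w6.pkl','wb'))
b=cv2.resize(c['image'][100:300,150:370,::-1],None,fx=3,fy=3,interpolation=cv2.INTER_CUBIC)
cv2.imwrite('pics/w6z.png',b)
E
```

```text
time_s: 8.45
position: [0.444, 0.1696, 0.0291]
ee_rot: [180.0, 0.0, 87.6]
ft_force: [-0.6, -1.7, 5.6]
finger_gap: 0.453
time_s: 9.45
position: [0.4439, 0.1698, 0.085]
ee_rot: [180.0, -0.0, 87.7]
ft_force: [0.8, 0.9, 0.5]
finger_gap: 0.996
time_s: 10.45
position: [0.4439, 0.1698, 0.0845]
ee_rot: [180.0, 0.0, 169.9]
ft_force: [0.7, 0.5, -0.1]
finger_gap: 1.002
time_s: 11.45
position: [0.4438, 0.1697, 0.0837]
ee_rot: [-180.0, -0.0, -174.4]
ft_force: [-0.3, 0.6, -0.0]
finger_gap: 0.999
[-0.25614037  0.61993683 -0.01701628] [-0.02751955  0.00227992  0.00719836] [ 1.07952242e+01  1.30699522e+01 -2.40238461e+01  5.29117942e+01
  6.32742935e-05  5.18009886e+00]
```

View pics/w6z.png

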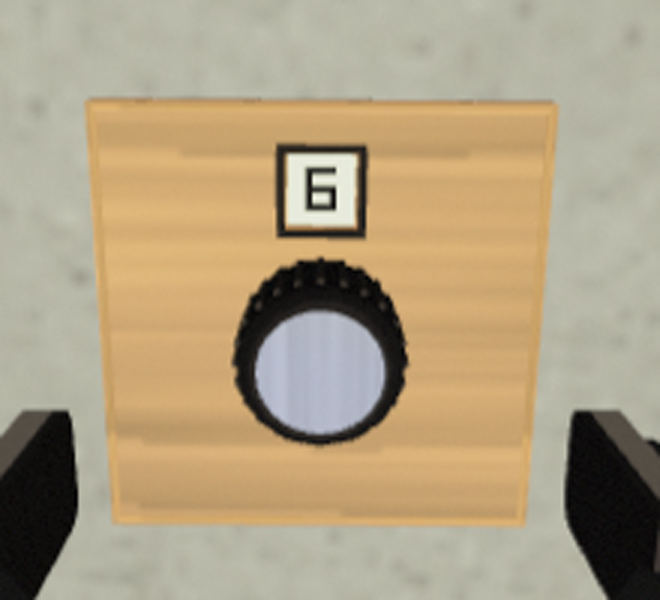

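```bash
python3 -m pendant '[[0,-20,40,0],[0,-50,50,0],[0,-60,50,0],[0,-60,20,0],[0,-60,0,0],[0,-60,0,0],[0,-50,0,0],[0,-18,0,0]]' -1 40
python3 -m pendant '[[0,0,0,0],[0,0,0,0],[0,0,0,0],[0,0,0,0],[0,0,0,0],[0,0,0,0],[0,0,0,0],[0,0,0,0]]' -1 40
python3 - <<'E'
from h import *
import pickle
c,s=shot('wrist','w7.png');c['s']=s;pickle.dump(c,open('w7.pkl','wb'));print(s['position'],s['ee_rot'],s['joints'])
b=cv2.resize(c['image'][:,:,::-1],None,fx=1.5,fy=1.5,interpolation=cv2.INTER_CUBIC)
cv2.imwrite('pics/w7z.png',b)
E
```

```text
time_s: 12.5
position: [0.4435, -0.1922, 0.2275]
ee_rot: [180.0, -0.0, -174.5]
ft_force: [0.0, 1.4, 0.3]
finger_gap: 0.998
time_s: 13.5
position: [0.4438, -0.1898, 0.2277]
ee_rot: [180.0, -0.0, -174.4]
ft_force: [-0.2, 0.1, -0.1]
finger_gap: 0.999
[ 0.44378295 -0.18979197  0.2277333 ] [ 1.79997767e+02 -9.47110224e-04 -1.74379564e+02] [-3.31298243e+01  8.30260310e+00 -7.74233006e+00  7.39572029e+01
  1.14830347e-03 -3.87502604e+01]
```

View pics/w7z.png

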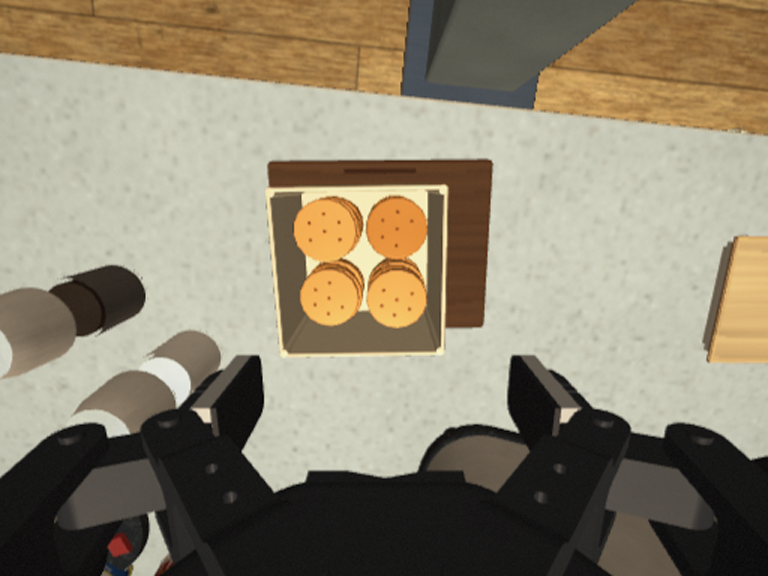

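```bash
python3 - <<'E'
from h import *
import pickle
c=pickle.load(open('w7.pkl','rb'))
b=cv2.resize(c['image'][115:245,170:305,::-1],None,fx=5,fy=5,interpolation=cv2.INTER_CUBIC)[:600]
b=cv2.resize(c['image'][115:245,170:305,::-1],None,fx=4.5,fy=4.5,interpolation=cv2.INTER_CUBIC)
cv2.imwrite('pics/w7y.png',b)
E
```

```text
(no output)
```

View pics/w7y.png

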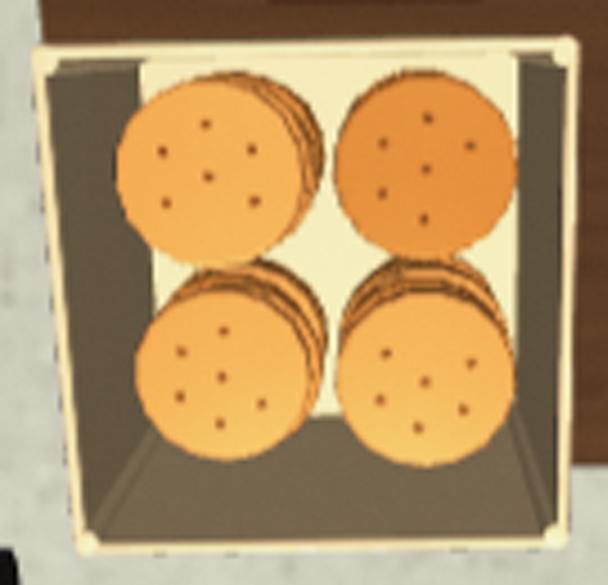

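```bash
python3 - <<'E'
from h import *
import pickle
c=pickle.load(open('w7.pkl','rb'))
def Z(p,k,o): return ((p[0]+.5)/k-.5+o[0],(p[1]+.5)/k-.5+o[1])
for z in (.108,.112,.116):
  P=np.array([onz(c,*Z(p,4.5,(170,115)),z)[:2] for p in [(34,45),(578,38),(567,548),(78,555)]]);d=np.roll(P,-1,0)-P
  print(z,P.mean(0),np.linalg.norm(d,axis=1),np.degrees(np.arctan2(d[:,1],d[:,0])))
B=[(268,162),(492,160),(483,327)]
for z in (.008,.012,.016):
  P=np.array([onz(c,*Z(p,1.5,(0,0)),z)[:2] for p in B]);print(z,P.tolist(),np.linalg.norm(P[1]-P[0]),np.linalg.norm(P[2]-P[1]))
E
```

```text
0.108 [ 0.43760262 -0.20712491] [0.11275171 0.11379627 0.11307185 0.11413202] [  96.319816      6.57267258  -83.50956853 -173.58853523]
0.112 [ 0.4367089  -0.20695424] [0.11103415 0.1120628  0.11134942 0.11239343] [  96.319816      6.57267258  -83.50956853 -173.58853523]
0.116 [ 0.43581518 -0.20678358] [0.10931659 0.11032933 0.10962698 0.11065485] [  96.319816      6.57267258  -83.50956853 -173.58853523]
0.008 [[0.3695254975840929, -0.2964480637042059], [0.34941769247543747, -0.108125129286553], [0.49776534116228993, -0.09195521861273484]] 0.1893933775345993 0.1492263076073286
0.012 [[0.3696292810930099, -0.2953390651945157], [0.349743302589107, -0.10909368409077089], [0.49645439994410556, -0.09310215769930194]] 0.18730401523602433 0.14758006302829968
0.016 [[0.3697330646019269, -0.29423006668482543], [0.35006891270277657, -0.11006223889498876], [0.4951434587259212, -0.09424909678586901]] 0.1852146529374493 0.14593381844927078
```

```bash
python3 - <<'E'
from h import *
import pickle
c=pickle.load(open('w6.pkl','rb'))
def Z(p,k,o): return ((p[0]+.5)/k-.5+o[0],(p[1]+.5)/k-.5+o[1])
P=np.array([onz(c,*Z(p,3,(150,100)),.022)[:2] for p in [(87,100),(557,103),(525,523),(115,522)]]);d=np.roll(P,-1,0)-P
print(P.mean(0),np.linalg.norm(d,axis=1),np.degrees(np.arctan2(d[:,1],d[:,0])))
for z in(.0545,.0515):print('knob',onz(c,*Z((320,374),3,(150,100)),z))
print(onz(c,*Z((321,191),3,(150,100)),.022),onz(c,*Z((321,190),3,(150,100)),.017), c['s']['position'])
E
```

```text
[0.44332434 0.16995146] [0.11483758 0.11502363 0.11506468 0.11542531] [  95.24542117    5.39137044  -84.55438878 -174.72151819]
knob [0.44421457 0.16980928 0.0545    ]
knob [0.44535235 0.16991736 0.0515    ]
[0.40781197 0.16646683 0.022     ] [0.40826066 0.16651148 0.017     ] [0.44378344 0.16972435 0.08374282]
```

```bash
python3 -m pendant '[[0,30,0,0],[0,55,0,0],[0,60,0,0],[0,60,0,0],[0,60,-20,0],[0,55,-50,0],[0,30,-40,0],[0,9,-20,0]]' -1 40
python3 -m pendant '[[0,0,0,0],[0,0,0,0],[0,0,0,0],[0,0,0,0],[0,0,-5,0],[0,0,0,0],[0,0,0,0],[0,0,0,0]]' -1 40
```

```text
time_s: 14.55
position: [0.4426, 0.1613, 0.104]
ee_rot: [180.0, -0.1, -174.2]
ft_force: [0.4, -0.7, 0.6]
finger_gap: 0.997
time_s: 15.55
position: [0.4438, 0.1598, 0.101]
ee_rot: [180.0, 0.0, -174.4]
ft_force: [-0.4, -0.4, -0.5]
finger_gap: 1.0
```

```bash
python3 -m pendant '[[0,10,0,0],[0,0,-12,0],[0,0,-15,0],[0,0,-15,0],[0,0,-15,0],[0,0,-12,0],[0,0,-3,0],[0,0,0,0]]' -1 40
python3 -m pendant '[[0,0,0,0],[0,0,0,0],[0,0,0,0],[0,0,0,0],[0,0,0,0],[0,0,0,0],[0,0,0,0],[0,0,0,0]]' 1 50
```

```text
time_s: 16.55
position: [0.4438, 0.1698, 0.0289]
ee_rot: [-180.0, -0.0, -174.4]
ft_force: [-0.3, 0.4, -0.4]
finger_gap: 1.005
time_s: 17.55
position: [0.444, 0.1697, 0.0291]
ee_rot: [-180.0, 0.0, -174.4]
ft_force: [-0.6, -1.0, 5.0]
finger_gap: 0.453
```

```bash
python3 -m pendant '[[0,0,5,0],[0,0,10,0],[0,0,15,0],[0,0,25,0],[0,0,30,0],[0,0,30,0],[0,0,25,0],[0,0,10,0]]' - 50
python3 - <<'E'
from h import *
import pickle
c,s=shot('wrist','w8.png');c['s']=s;pickle.dump(c,open('w8.pkl','wb'));print(s['position'],s['ee_rot'],s['ft_force'])
E
```

```text
time_s: 18.55
position: [0.4441, 0.1699, 0.1804]
ee_rot: [180.0, 0.1, -174.4]
ft_force: [-0.5, 0.1, -4.0]
finger_gap: 0.45
[0.44405376 0.16992963 0.18044594] [ 1.79981695e+02  1.04532434e-01 -1.74366510e+02] [-0.46596756  0.0581655  -3.97597438]
```

View pics/w8.png

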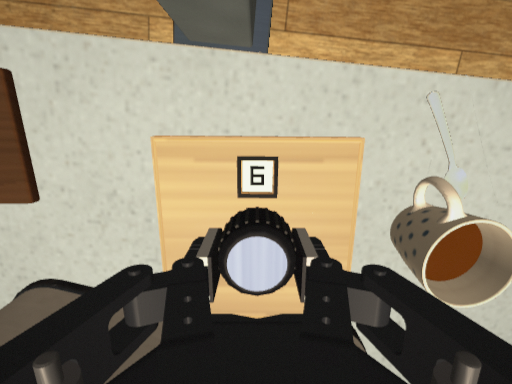

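```bash
python3 - <<'E'
from h import *
import pickle
c=fix(pickle.load(open('side0.pkl','rb')))
for p in [(328,285),(337,255)]: print(p,onz(c,*p,0.149))
E
python3 -m pendant '[[0,-20,0,0.009],[0,-40,0,0.009],[-1,-50,0,0],[-2,-50,0,0],[-2,-50,0,0],[-2,-50,0,0],[0,-40,0,0],[0,-20,0,0]]' - 50
```

```text
(328, 285) [ 0.49659116 -0.43887001  0.149     ]
(337, 255) [ 0.55279962 -0.36777054  0.149     ]
time_s: 19.6
position: [0.4362, -0.152, 0.1779]
ee_rot: [179.9, -0.1, -173.5]
ft_force: [-0.6, 0.6, -2.3]
finger_gap: 0.456
```

```bash
python3 -m pendant '[[0,-15,0,0],[0,-20,0,0],[0,-15,0,0],[0,-6,0,0],[0,0,0,0],[0,0,0,0],[0,0,0,0],[0,0,0,0]]' - 50
python3 - <<'E'
from h import *
import pickle
for n in ['side','wrist']:
  c,s=shot(n,n+'9.png');c['s']=s;pickle.dump(c,open(n+'9.pkl','wb'));print(s['position'],s['ee_rot'],s['ft_force'])
  if n=='side': cv2.imwrite('pics/side9z.png',cv2.resize(c['image'][130:290,210:350,::-1],None,fx=4,fy=3.7,interpolation=cv2.INTER_CUBIC))
E
```

```text
time_s: 20.6
position: [0.4369, -0.2059, 0.179]
ee_rot: [-180.0, 0.0, -173.3]
ft_force: [0.1, 0.7, -3.1]
finger_gap: 0.452
[ 0.43685245 -0.20591463  0.17902332] [-1.79996543e+02  7.45403807e-03 -1.73313528e+02] [ 0.06292821  0.73267957 -3.14193214]
[ 0.43683061 -0.20596881  0.17901295] [-1.79997111e+02  6.04455599e-03 -1.73316544e+02] [-0.11985788  0.21317911 -3.05763297]
```

View pics/side9z.png

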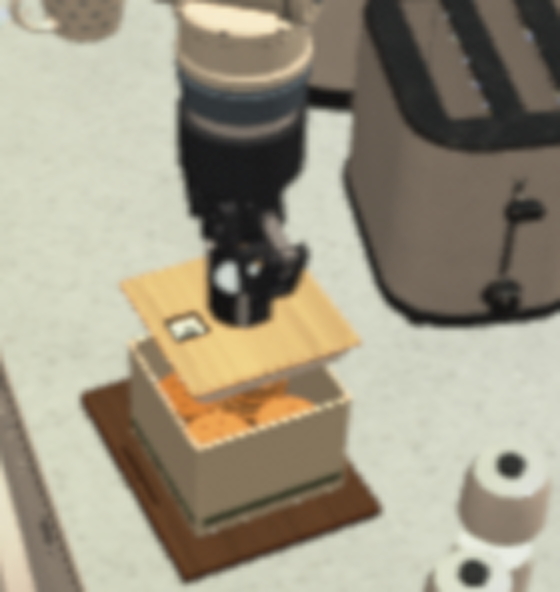

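View pics/wrist9.png

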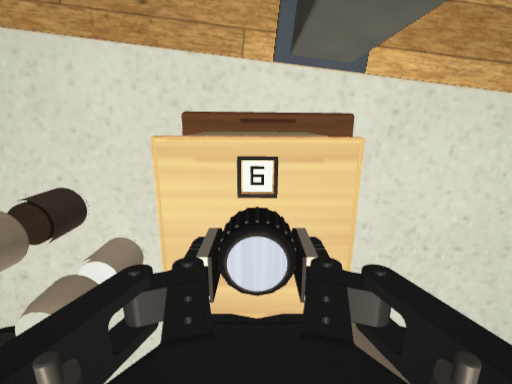

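```bash
python3 - <<'E'
from h import *
import pickle
c=pickle.load(open('side9.pkl','rb'))
Zs=lambda p:((p[0]+.5)/4-.5+210,(p[1]+.5)/3.7-.5+130)
a=[(122,285),(200,397),(360,345)]; b=[(133,343),(200,448),(350,400)]
A=np.array([onz(c,*Zs(p),.172)[:2] for p in a]);
for z in (.108,.111,.114):
  B=np.array([onz(c,*Zs(p),z)[:2] for p in b]);print(z,'box',(B[0]+B[2])/2,np.linalg.norm(np.diff(B,axis=0),axis=1))
print('lid',(A[0]+A[2])/2,np.linalg.norm(np.diff(A,axis=0),axis=1))
E
python3 -m pendant '[[0,-1,-8,0],[0,0,-8,0],[0,0,-4,0],[0,0,-2,0],[0,0,0,0],[0,0,0,0],[0,0,0,0],[0,0,0,0]]' - 50
python3 - <<'E'
from h import *
import pickle
for n in ['side','wrist','scene']:
  c,s=shot(n,n+'10.png');c['s']=s;pickle.dump(c,open(n+'10.pkl','wb'))
  if n=='side': cv2.imwrite('pics/side10z.png',cv2.resize(c['image'][170:290,220:340,::-1],None,fx=5,fy=5,interpolation=cv2.INTER_CUBIC))
  if n=='scene': cv2.imwrite('pics/scene10z.png',cv2.resize(c['image'][110:210,240:340,::-1],None,fx=6,fy=6,interpolation=cv2.INTER_CUBIC))
E
```

```text
0.108 box [ 0.43885135 -0.20700364] [0.10751284 0.10644812]
0.111 box [ 0.43793564 -0.20952262] [0.10714064 0.10607961]
0.114 box [ 0.43701994 -0.2120416 ] [0.10676845 0.1057111 ]
lid [ 0.43580741 -0.21164909] [0.11465422 0.10951029]
time_s: 21.7
position: [0.4368, -0.2072, 0.157]
ee_rot: [-180.0, 0.0, -173.3]
ft_force: [0.4, 0.1, -2.8]
finger_gap: 0.451
```

View pics/side10z.png

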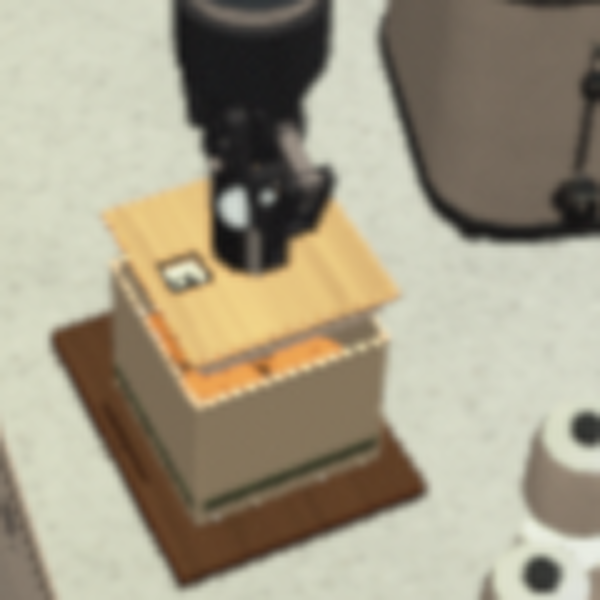

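View pics/scene10z.png

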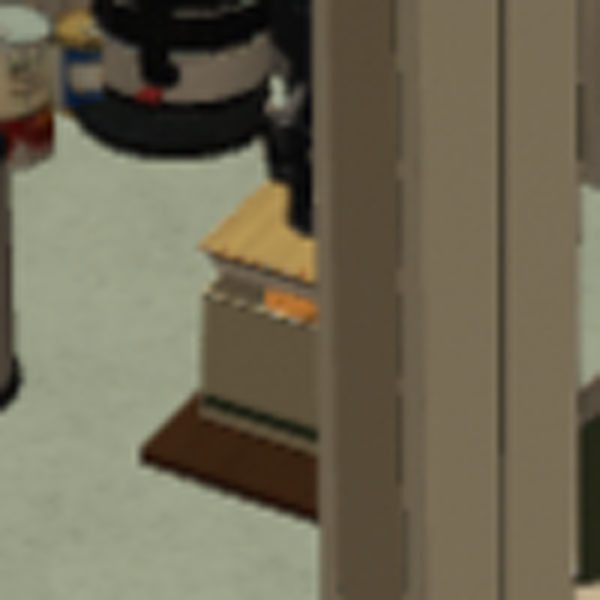

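```bash
python3 -m pendant '[[0,0,-4,0],[0,0,-4,0],[0,0,-3,0],[0,0,-2,0],[0,0,-1,0],[0,0,0,0],[0,0,0,0],[0,0,0,0]]' - 50
python3 -m pendant '[[0,0,-1,0],[0,0,0,0],[0,0,-1,0],[0,0,0,0],[0,0,-1,0],[0,0,0,0],[0,0,-1,0],[0,0,0,0]]' - 50
```

```text
time_s: 22.85
position: [0.4368, -0.2073, 0.143]
ee_rot: [-180.0, 0.0, -173.3]
ft_force: [-0.3, -0.1, -3.1]
finger_gap: 0.452
time_s: 23.85
position: [0.4368, -0.2072, 0.1389]
ee_rot: [180.0, -0.0, -173.3]
ft_force: [0.2, -0.7, -3.2]
finger_gap: 0.45
```

```bash
python3 -m pendant '[[0,0,-1,0],[0,0,0,0],[0,0,-1,0],[0,0,0,0],[0,0,0,0],[0,0,0,0],[0,0,0,0],[0,0,0,0]]' - 50
python3 -c "
from h import *
s=state();print(s['ft_force'],s['torque'])"
```

```text
time_s: 24.85
position: [0.4368, -0.2072, 0.1369]
ee_rot: [-180.0, 0.0, -173.3]
ft_force: [-0.2, 0.0, -2.0]
finger_gap: 0.446
[-0.18868202  0.03394867 -2.0218641 ] [0.04733743 0.03570605 0.0519185 ]
```

```bash
python3 -m pendant '[[0,0,-1,0],[0,0,0,0],[0,0,-1,0],[0,0,0,0],[0,0,0,0],[0,0,0,0],[0,0,0,0],[0,0,0,0]]' - 50
python3 - <<'E'
from h import *
s=state();print(s['ft_force'],s['torque'])
for n in ['side','wrist']:
  c,s=shot(n,n+'11.png')
  if n=='side': cv2.imwrite('pics/side11z.png',cv2.resize(c['image'][170:290,220:340,::-1],None,fx=5,fy=5,interpolation=cv2.INTER_CUBIC))
E
```

```text
time_s: 25.85
position: [0.4368, -0.2073, 0.135]
ee_rot: [-180.0, 0.0, -173.3]
ft_force: [0.2, 1.0, -2.6]
finger_gap: 0.448
[ 0.19717031  0.99300778 -2.5893301 ] [-0.00038151  0.02174207  0.03359192]
```

View pics/side11z.png

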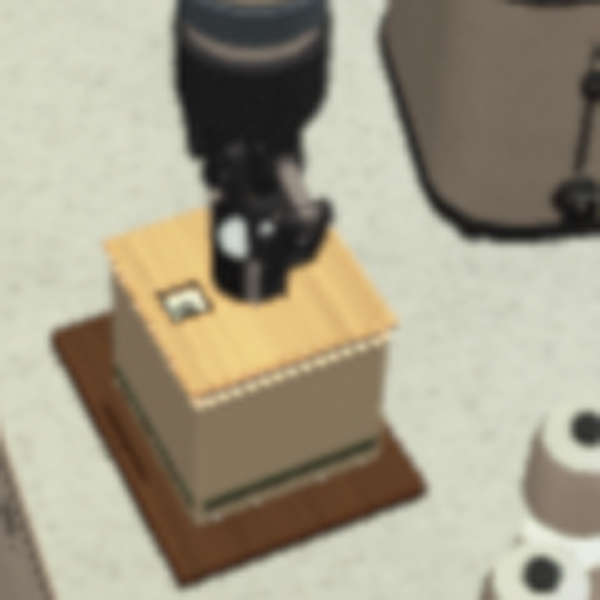

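View pics/wrist11.png

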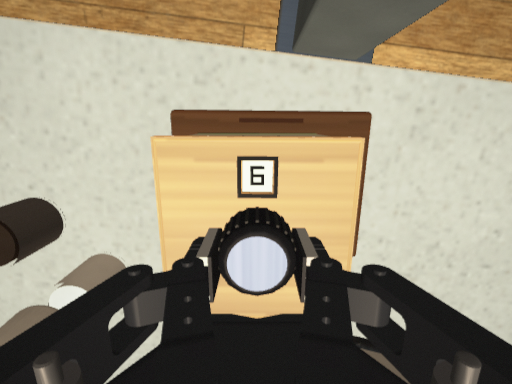

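```bash
python3 -m pendant '[[0,0,-1,0],[0,0,0,0],[0,0,-1,0],[0,0,0,0],[0,0,-1,0],[0,0,0,0],[0,0,0,0],[0,0,0,0]]' - 50
python3 -c "
from h import *
s=state();print(s['ft_force'],s['torque'])"
```

```text
time_s: 26.95
position: [0.4368, -0.2072, 0.132]
ee_rot: [-180.0, 0.0, -173.3]
ft_force: [-1.0, 0.1, -3.1]
finger_gap: 0.448
[-1.00884675  0.0535513  -3.09394117] [ 0.04618829  0.03659132 -0.02140967]
```

```bash
python3 -m pendant '[[0,0,-1,0],[0,0,-0.5,0],[0,0,-1,0],[0,0,-0.5,0],[0,0,-1,0],[0,0,0,0],[0,0,0,0],[0,0,0,0]]' - 50
python3 -c "
from h import *
s=state();print(s['ft_force'],s['torque'])"
```

```text
time_s: 27.95
position: [0.4368, -0.2072, 0.128]
ee_rot: [-180.0, 0.0, -173.3]
ft_force: [0.5, 0.1, -3.2]
finger_gap: 0.454
[ 0.49586674  0.1466098  -3.17038033] [-0.00578217 -0.02419548 -0.02524361]
```

```bash
python3 -m pendant '[[0,0,-1,0],[0,0,-0.5,0],[0,0,-1,0],[0,0,-0.5,0],[0,0,-1,0],[0,0,0,0],[0,0,0,0],[0,0,0,0]]' - 50
python3 -c "
from h import *
s=state();print(s['ft_force'],s['torque'])"
```

```text
time_s: 28.95
position: [0.4369, -0.2073, 0.1244]
ee_rot: [-180.0, 0.0, -173.3]
ft_force: [-1.7, 1.9, 6.6]
finger_gap: 0.447
[-1.71180991  1.93770062  6.55239849] [ 0.34732433  0.45027077 -0.03418954]
```

```bash
python3 - <<'E'
from h import *
import pickle
for n in ['side','wrist','scene']:
  c,s=shot(n,n+'12.png');c['s']=s;pickle.dump(c,open(n+'12.pkl','wb'))
  if n=='side': cv2.imwrite('pics/side12z.png',cv2.resize(c['image'][195:290,230:325,::-1],None,fx=6,fy=6,interpolation=cv2.INTER_CUBIC))
  if n=='scene': cv2.imwrite('pics/scene12z.png',cv2.resize(c['image'][130:200,260:330,::-1],None,fx=7,fy=7,interpolation=cv2.INTER_CUBIC))
E
```

```text
(no output)
```

View pics/side12z.png

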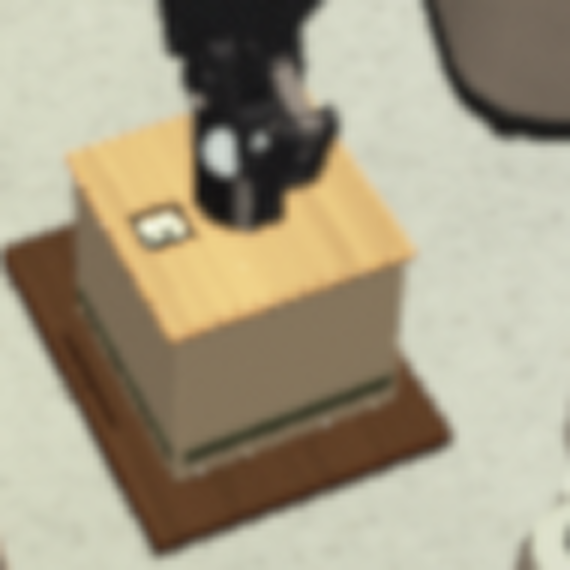

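View pics/scene12z.png

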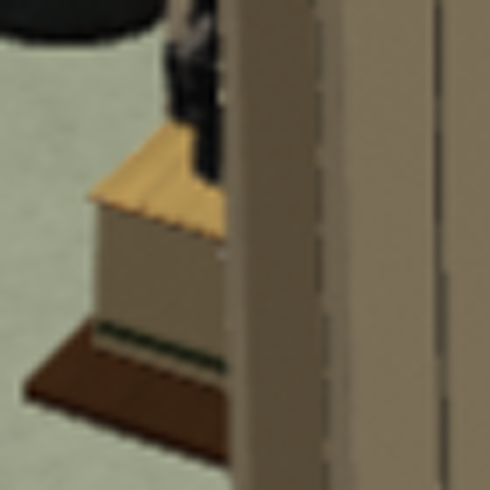

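View pics/wrist12.png

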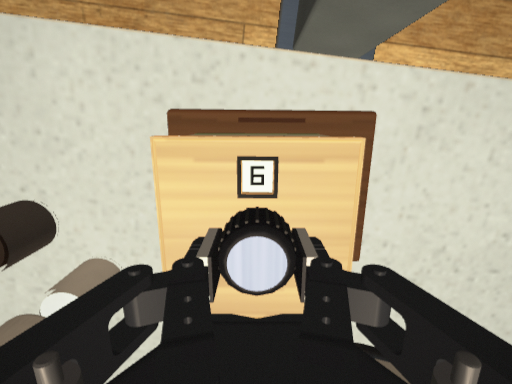

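```bash
python3 -m pendant '[[0,0,0.5,0],[0,0,0.5,0],[0,0,0.5,0],[0,0,0,0],[0,0,0,0],[0,0,0,0],[0,0,0,0],[0,0,0,0]]' - 50
python3 -m pendant '[[0,0,0,0],[0,0,0,0],[0,0,0,0],[0,0,0,0],[0,0,0,0],[0,0,8,0],[0,0,12,0],[0,0,15,0]]' -1 50
python3 -m pendant '[[0,0,15,0],[0,0,15,0],[0,0,15,0],[0,0,15,0],[0,0,0,0],[0,0,0,0],[0,0,0,0],[0,0,0,0]]' -1 50
python3 - <<'E'
from h import *
import pickle
for n in ['side','wrist']:
  c,s=shot(n,n+'13.png');c['s']=s;pickle.dump(c,open(n+'13.pkl','wb'))
  if n=='side': cv2.imwrite('pics/side13z.png',cv2.resize(c['image'][195:290,230:325,::-1],None,fx=6,fy=6,interpolation=cv2.INTER_CUBIC))
  else: cv2.imwrite('pics/wrist13z.png',cv2.resize(c['image'][100:260,150:370,::-1],None,fx=3.5,fy=3.5,interpolation=cv2.INTER_CUBIC))
E
```

```text
time_s: 30.1
position: [0.4368, -0.2072, 0.1253]
ee_rot: [180.0, -0.0, -173.3]
ft_force: [0.8, -0.3, -2.7]
finger_gap: 0.449
time_s: 31.1
position: [0.4368, -0.2073, 0.1615]
ee_rot: [-180.0, 0.0, -173.3]
ft_force: [1.1, 0.1, 0.4]
finger_gap: 0.999
time_s: 32.1
position: [0.4366, -0.2071, 0.22]
ee_rot: [180.0, -0.0, -173.3]
ft_force: [-0.5, 0.2, 0.4]
finger_gap: 0.999
```

View pics/side13z.png

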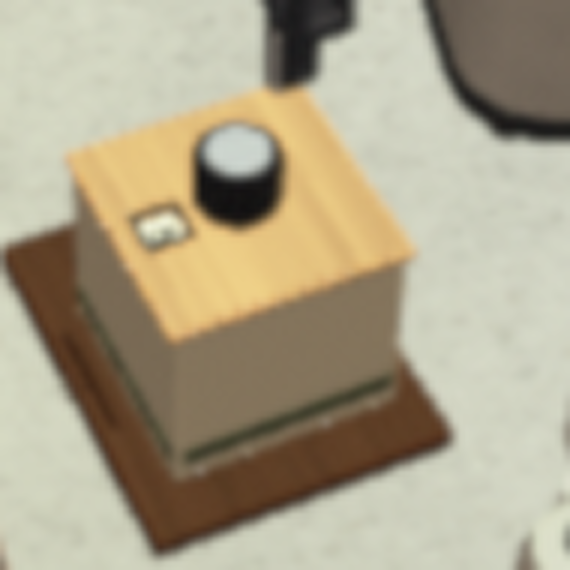

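View pics/wrist13z.png

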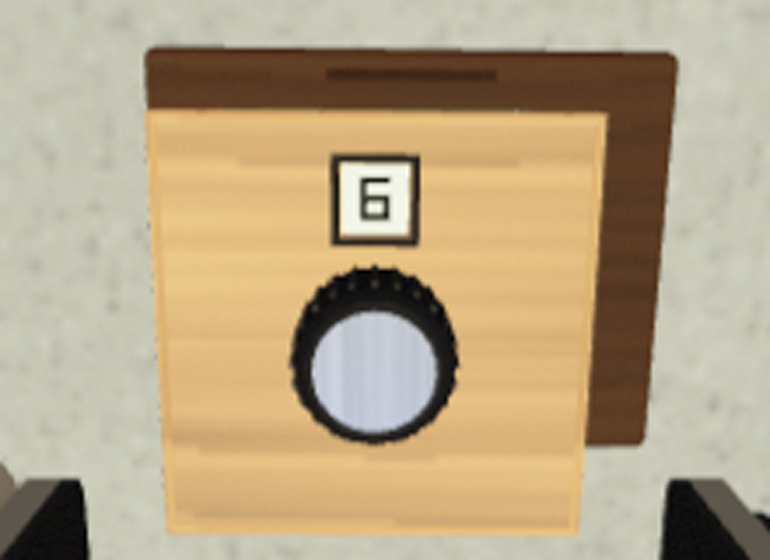

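```bash
python3 -m pendant '[[0,0,-10,0],[0,0,-12,0],[0,0,-12,0],[0,0,-12,0],[0,0,-10,0],[0,0,-5,0],[0,0,0,0],[0,0,0,0]]' 1 20
python3 -m pendant '[[0,0,-1,0],[0,0,-1,0],[0,0,-1,0],[0,0,-1,0],[0,0,-1,0],[0,0,0,0],[0,0,0,0],[0,0,0,0]]' 1 20
```

```text
time_s: 33.2
position: [0.437, -0.2074, 0.1598]
ee_rot: [-180.0, 0.0, -173.3]
ft_force: [0.2, 0.6, -0.6]
finger_gap: 0.0
time_s: 34.2
position: [0.4368, -0.2072, 0.1545]
ee_rot: [-180.0, 0.0, -173.3]
ft_force: [-0.6, 0.4, 0.7]
finger_gap: -0.001
```

```bash
python3 -m pendant '[[0,0,-1,0],[0,0,0,0],[0,0,-1,0],[0,0,0,0],[0,0,-0.5,0],[0,0,0,0],[0,0,0,0],[0,0,0,0]]' 1 20
```

```text
time_s: 35.2
position: [0.4368, -0.2072, 0.152]
ee_rot: [-180.0, -0.0, -173.3]
ft_force: [0.6, 0.3, 0.2]
finger_gap: -0.001
```

```bash
python3 -m pendant '[[0,0,-0.5,0],[0,0,0,0],[0,0,-0.5,0],[0,0,0,0],[0,0,-0.5,0],[0,0,0,0],[0,0,0,0],[0,0,0,0]]' 1 20
python3 -c "
from h import *
s=state();print(s['ft_force'],s['position'])"
```

```text
time_s: 36.2
position: [0.4368, -0.2073, 0.1505]
ee_rot: [-180.0, 0.0, -173.3]
ft_force: [0.9, 0.9, -0.2]
finger_gap: -0.004
[ 0.91943315  0.85584148 -0.22433873] [ 0.43679837 -0.2072591   0.15046807]
```

```bash
python3 -m pendant '[[0,0,-0.5,0],[0,0,0,0],[0,0,-0.5,0],[0,0,0,0],[0,0,-0.5,0],[0,0,0,0],[0,0,0,0],[0,0,0,0]]' 1 20
python3 -c "
from h import *
s=state();print(s['ft_force'],s['position'])"
```

```text
time_s: 37.2
position: [0.4369, -0.2073, 0.1492]
ee_rot: [-180.0, 0.0, -173.3]
ft_force: [-1.0, 1.2, 5.1]
finger_gap: 0.002
[-1.00185013  1.19729776  5.0952427 ] [ 0.4368739  -0.20728374  0.14917554]
```

```bash
python3 -m pendant '[[0,0,-0.5,0],[0,0,0,0],[0,0,-0.5,0],[0,0,0,0],[0,0,-0.5,0],[0,0,0,0],[0,0,0,0],[0,0,0,0]]' 1 20
python3 -m pendant '[[0,0,2,0],[0,0,5,0],[0,0,10,0],[0,0,15,0],[0,0,15,0],[0,0,15,0],[0,0,15,0],[0,0,0,0]]' -1 20
python3 -m pendant '[[0,0,0,0],[0,0,0,0],[0,0,0,0],[0,0,0,0],[0,0,0,0],[0,0,0,0],[0,0,0,0],[0,0,0,0]]' -1 20
python3 - <<'E'
from h import *
import pickle
for n in ['side','wrist']:
  c,s=shot(n,n+'14.png');c['s']=s;pickle.dump(c,open(n+'14.pkl','wb'))
  if n=='side':
    cv2.imwrite('pics/side14z.png',cv2.resize(c['image'][195:290,230:325,::-1],None,fx=6,fy=6,interpolation=cv2.INTER_CUBIC))
    o=pickle.load(open('side13.pkl','rb'));print('diff',np.abs(o['image'].astype(int)-c['image'])[215:290,230:325].max())
  else: cv2.imwrite('pics/wrist14z.png',cv2.resize(c['image'][100:260,150:370,::-1],None,fx=3.5,fy=3.5,interpolation=cv2.INTER_CUBIC))
E
```

```text
time_s: 38.2
position: [0.4369, -0.2073, 0.1479]
ee_rot: [-180.0, 0.0, -173.3]
ft_force: [-0.9, 1.7, 7.5]
finger_gap: -0.0
time_s: 39.2
position: [0.4373, -0.2076, 0.2257]
ee_rot: [-179.9, 0.1, -173.3]
ft_force: [0.3, 0.2, 0.7]
finger_gap: 1.0
time_s: 40.2
position: [0.4368, -0.2072, 0.2245]
ee_rot: [-180.0, -0.0, -173.3]
ft_force: [0.4, 0.4, -0.1]
finger_gap: 1.001
diff 3
```

View pics/side14z.png

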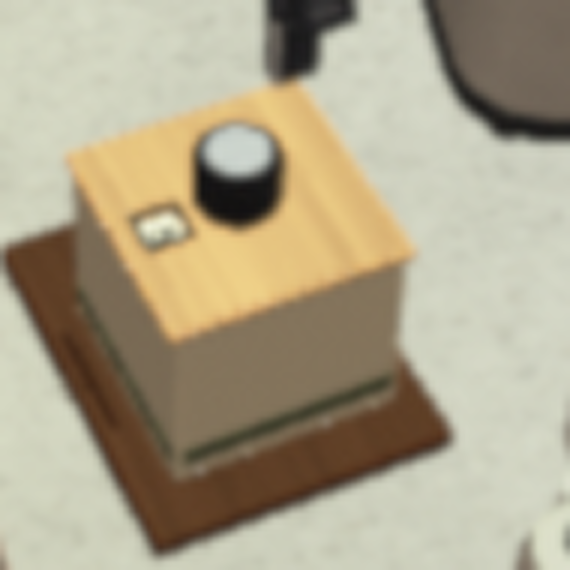

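View pics/wrist14z.png

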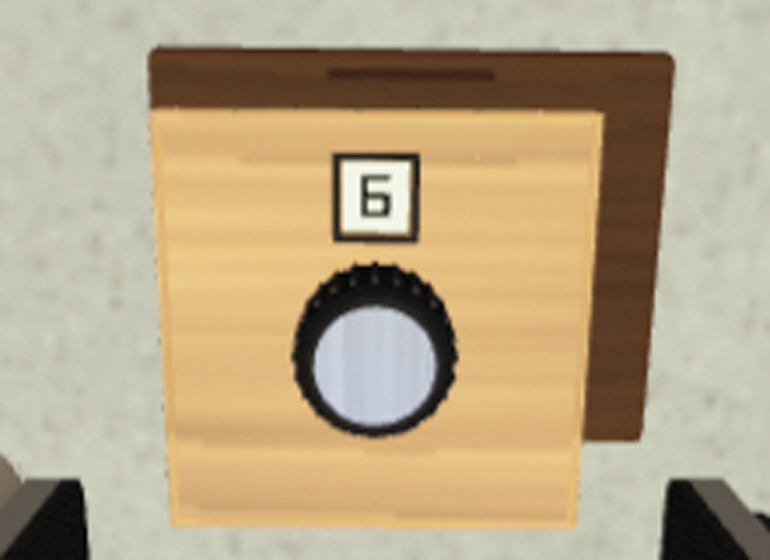

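```bash
python3 -c "
from workcell import *
print(sign_off())"
```

```text
the job is handed in; nothing more can be done
None
```

I set the dial to 9 with the lid on the worktop: pushed it down at about 10–11 N, turned it 98° clockwise and let it spring up. I then carried the lid over by its knob and lowered it into the box with the window facing the robot. I handed the job in at about 40 s.

**Last checks:**
- **Dial:** the wrist picture shows the 9 in the middle of the window. It appears as a "6" there because that camera sees it upside down. The knob's spring pushed back from about 5 N when I touched its top, which fits it being up.
- **Lid:** in the side picture the deck lies level on the rim with no plug showing. The side pictures before and after a gentle 7.5 N press are practically identical. The firmest push while seating it was about 10 N, against the 25 N limit.
- **Robot:** the gripper is open and about 75 mm above the knob.

**Less certain:**
- **Lid fully home:** "home" rests on the contact forces and the pictures. I could not measure to a millimetre how far the lid sits above the rim. Contact put the rim at about 113–114 mm, while my earlier camera estimate was about 111 mm.
- **Camera disagreement:** the side and wrist cameras differed by 2–5 mm sideways. I went with the wrist camera, which matched the grasp.
- **Things around the box:** the box and board showed no visible movement. I kept clear of the mug, spoon and grinders but did not measure them again at the end.

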